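# Dock the battery pack on its bench charger and start the charge

## Task

Dock the blue battery pack on its white bench charger: with the fingertips, push it low on the step of its black foot so that it slides along the bench without tipping, between the two guides and gently fully home, until the spring latch has snapped into the notch in its foot. Then press the green button on top of the pack all the way in, to start the charge, and let go. Nothing is to be gripped or lifted, and the timer, the tape roll and the petri dish stay where they stand.

Things in the scene. Friction and masses are not known exactly. Their poses are not given: they have to be found in the camera images.
- pack: Battery pack, about 0.95 kg, loose: black foot 76 mm long (x) x 84 wide (y) x 28 high, on it a blue tower 45 long x 76 wide up to z = 126 mm. Origin: middle of the foot's underside; z up; x the way it goes into the dock. Starts 84 to 102 mm short of home, up to 14 mm off the dock's middle line, turned up to 0.3 rad. Sliding takes 4 to 8 N. Its weight sits forward: pushed above 40 mm height it may tip.
- pack_rear (a point): Where to push: middle of the rear face of the pack's foot, 14 mm above the bench, 38 mm behind the pack's origin. The face is flat, upright, 84 mm wide, 28 mm high, and looks to the pack's -x. The blue tower begins 30 mm ahead of this face, so the foot makes a low step behind the tower. Each side of the foot has a notch (pack x +5 to +30 mm).
- charge_button (a joint): Green round push button in the middle of the pack's top, 20 mm across, spring loaded, m: 0 out, 0.006 fully in (about 5 N).
- charge_button_top (a point): Middle of the green button's top face, 148 mm above the bench, 14 mm ahead of the pack's origin. It stands 10 mm proud of a black collar, and is pressed straight down.
- dock: Charging dock, fixed: a lane 89 mm wide between an aluminium rail (24 mm high, +y side) and the white charger box (-y side, 50 mm wide, 50 mm high, dock x -12 to +77 mm), closed by two rubber end stops and a white housing 46 mm high. Origin: on the bench, where the pack's origin lies when it is fully home, foot against the end stops, axes parallel. x: into the dock; z up. Latched, the pack has about 2 mm of play.
- dock_mouth (a point): Middle of the dock's mouth, on the bench, 42 mm before the dock's origin (dock x = -42 mm). Here two plates, flared at 22 degrees and 24 mm high, stand 113 mm apart; they narrow to the 89 mm lane at dock x = -12 mm. When the pack is home its rear face is 4 mm inside the mouth.
- contact_block (a joint): Black spring contact block at the dock's inner end, m: 0 out; the pack pushes it in, to 0.008 when the foot meets the end stops (about 2 N there). Driving the pack home against this, the latch and friction takes 8 to 20 N in all.
- latch_bolt (a joint): Steel spring bolt in the charger box, with a red knob on the box's top, m: 0 fully out, 7 mm into the lane. The passing foot presses it back by its bevel (to about 0.005) and it snaps out again into the foot's notch when the pack is home. It needs no handling.
- timer: White bench timer with a display, 38 x 64 x 61 mm, a bystander beyond the dock. Origin: middle of its underside.
- tape_roll: Roll of tan tape lying flat, 96 mm across, 19 mm high, a bystander beyond the dock. Origin: middle of its underside.
- petri_dish: Clear petri dish, 60 mm across, 15 mm high, a bystander between the pipette stand and the ledge. Origin: middle of its underside.

How it is judged:
On the way, in this order (a step that is already met when the one before it is completed fails the run):
1. the pack is fully home in the dock and the latch bolt has snapped out into its notch (x of pack in the frame of dock above -0.004 m and value of joint contact_block above 0.004 m and value of joint latch_bolt below 0.003 m), for 0.2 s.
2. the green button is pressed all the way in (value of joint charge_button above 0.0045 m), for 0.05 s.
At the end, for the whole second after the job is handed in: the pack stands upright and still in the dock, within 4 mm of fully home, its contacts pressed in by more than 4 mm, the latch bolt out in its notch (within 3 mm of fully out), and the green button has come up again (all of step 1 and x of pack in the frame of dock below 0.004 m and y of pack in the frame of dock between -0.006 and 0.006 m and angle between the x axis of pack and the x axis of dock, either way round below 0.08 rad and angle between pack's own z axis and vertical below 0.05 rad and value of joint charge_button below 0.002 m and linear speed of pack below 0.01 m/s); the robot touches nothing.
It fails at once if the pack is tipped by more than 0.15 rad (angle between pack's own z axis and vertical above 0.15 rad).
It fails at once if the pack is lifted by more than 12 mm (height (world z) of pack above 0.012 m).
It fails at once if the pack is rammed against the dock with more than 40 N (contact force between pack and dock above 40 N).
It fails at once if the gripper straddles the pack's tower to grip it (the grasp point between the fingers lies inside the tower) (z of the grasp point in the frame of pack between 0 and 0.12 m and x of the grasp point in the frame of pack between -0.006 and 0.035 m and y of the grasp point in the frame of pack between -0.036 and 0.036 m).
It fails at once if the timer, the tape roll or the petri dish is moved by more than 15 mm (distance of any of timer, tape_roll, petri_dish from where it was at the start of the episode above 0.015 m).
It also fails if it takes over 66 s, if anything falls off the work surface, if the arm or the gripper's body presses on something with over 40 N, if the wrist force passes 120 N, or if a joint passes its speed limit or range.

## Robot

A 7-joint arm with a two-finger parallel gripper is mounted at the origin on the work surface; the furniture and walls round the work are solid. World frame = base frame: x ahead of the robot, y to its left, z up, the work surface at z = 0. Lengths are in m, angles in rad, forces in N, time in s.
With the tool pointing down it reaches from about 0.425 to 0.875 m from the base axis. Payload 9.9 kg.
Tool frame: the origin (TCP) lies midway between the tips of the shut fingers; the grasp point (between the pads) lies manip.pinch_z behind it (manip.pinch_z is the distance from the TCP to the grasp point, in m); z points along the fingers, y is the line along which they close (so a half turn about z gives the same grasp; the last joint's range is limited). The gripper opens to 85 mm and grips with 20 to 120 N. Pads are 22 mm wide; open, the fingers measure 114 mm over their backs; the gripper's body (76 mm by 85 mm) begins 54 mm behind the grasp point. The pads swing forward as they close: fully open they stand 13 mm farther back than shut.
Start: joints at [1.227, 0.576, 0.025, 1.437, -0.015, 1.129, -0.057], TCP at [0.173, -0.652, 0.202] pointing down, gripper open.
Joint ranges: [-2.76, 2.76], [-0.34, 2.15], [-1.52, 1.57], [0.19, 2.46], [-1.09, 4.23], [0.17, 1.99], [-2.82, 2.82]. Speed limits (rad/s): [2.22, 2.22, 3.01, 3.01, 3.14, 3.14, 3.14].

## Interface

Orientations are given as a rotation vector (axis times angle).
In Python, from rig import get_state, get_image, camera_info, manip gives the robot as it stands.
- The arm moves only by the shell command python3 -m inch 'ROWS'. ROWS is JSON, a list of rows, each a list of 3 entries, a list of its own where there are three numbers: the turn, a rotation vector about the tool's x, y, z in degrees, then the shift along the tool's x, y, z in cm, then the opening in per cent of the stroke, from 0 (shut) to 100 (fully open). A call has 1 to 20 rows; each row shifts and turns the commanded pose from where the row before left it, along the tool's axes as they then stand; what a row does not reach is not made up. A row lasts 1/12 s, in which the tool goes at most 41.7 mm and 7.16 degrees, less where a joint would pass 70% of its speed; a pose out of reach is approached as far as the arm can. A call with a gripper value outside its range is refused whole. The fingers move at their own pace and stop on an object; the grip force is fixed at half the most. Time passes only in rows, so rows that do not move let the fingers close. It gives the time, the measured TCP pose, the force, the opening and the grip force at its end, in the units of the state.
- get_state(): the state, without advancing time (a new reading comes with each control period).
- get_image(name): name is "side" or "top"; returns (picture, depth): 480x640x3 uint8, red, green, blue; 480x640 float32, m along the optical axis (not along the pixel's ray), 0 where there is no reading.
- camera_info(name): a dict with "mtx" (3x3 intrinsics, pixels), "k1" (the pictures are not rectified: a ray, as slopes to the right and down, at radius r is drawn at 1 + k1 r^2 times it, then the intrinsics apply), "world_to_cam" (4x4, takes a point from world to camera coordinates). Camera axes: x right, y down, z forward; pixel columns grow to the right and rows downward; lengths in m; the calibration is good to about 2 mm. A picture is of the moment at which its call begins. camera_info takes no time and is no camera call.
- manip.sign_off(): hands the job in; it is judged then, once.
The state is a dict: "t": time; "joint_positions": joint angles; "qd": joint speeds; "effort": joint torques, N m; "tool_pos": TCP position; "orientation": TCP orientation; "force": force on the tool from outside, world axes, zero at the start; "wrist_torque": the same for the moment, N m; "finger_gap": finger opening in m; "finger_force": force on a finger pad.
Only numpy, scipy, OpenCV 4.12 (cv2) and the standard library are available. Lean on these libraries where they do the work, as an engineer would, in place of code of your own. Each camera call takes 0.05 s, during which the arm holds its last target. There are 200 camera calls.

## Working session

There is one attempt and no reset: what is moved stays moved. The work goes in short steps, Python scripts to look and compute and a shell command to move; the robot and the scene stay as the last step left them, time stands still between calls to the robot, and variables do not carry over. Pictures are saved under pics/ and viewed, at most 10 in all, crops included, and the job is handed in when it is done.

```bash
mkdir -p pics; ls; cat > h.py <<'E'
import numpy as np, cv2
from rig import get_state,get_image,camera_info,manip
def unproj(cam,uv,depth=None,z=None):
    """pixel -> world, by depth or by intersecting plane z"""
    ci=camera_info(cam);K=np.array(ci["mtx"]);T=np.linalg.inv(np.array(ci["world_to_cam"]))
    uv=np.array(uv,float).reshape(-1,2)
    d=np.c_[(uv[:,0]-K[0,2])/K[0,0],(uv[:,1]-K[1,2])/K[1,1]]
    s=d.copy()
    for _ in range(20): s=d/(1+ci["k1"]*(s**2).sum(1,keepdims=True))
    r=np.c_[s,np.ones(len(s))]
    if depth is not None: r=r*np.array(depth).reshape(-1,1); return r@T[:3,:3].T+T[:3,3]
    w=r@T[:3,:3].T
    return T[:3,3]+w*((z-T[2,3])/w[:,2])[:,None]
E
python3 - <<'E'
from h import *
s=get_state();print({k:np.round(v,3).tolist() for k,v in s.items()},manip.pinch_z)
for n in("top","side"):
    p,d=get_image(n);cv2.imwrite(f"pics/{n}0.png",p[:,:,::-1]);np.save(f"{n}0.npy",d)
    ci=camera_info(n);print(n,ci["k1"],np.round(np.linalg.inv(ci["world_to_cam"]),3).tolist(),np.array(ci["mtx"]).tolist())
E
```

```text
pics
{'t': 0.0, 'joint_positions': [1.227, 0.577, 0.025, 1.438, -0.015, 1.129, -0.057], 'qd': [0.001, 0.001, 0.0, 0.001, -0.002, -0.0, -0.0], 'effort': [0.0, -76.577, 2.251, -28.597, 0.015, 0.013, -0.0], 'tool_pos': [0.173, -0.652, 0.201], 'orientation': [-3.114, -0.407, 0.0], 'force': [0.29, 0.148, 0.25], 'wrist_torque': [-0.011, -0.037, -0.009], 'finger_force': 0.0, 'finger_gap': 0.085} 0.0187
top -0.12938122767024157 [[0.027, -0.99, 0.137, 0.389], [-1.0, -0.027, 0.004, -0.214], [-0.0, -0.137, -0.991, 0.987], [0.0, 0.0, 0.0, 1.0]] [[481.0333848002975, 0.0, 322.2494476451311], [0.0, 481.0333848002975, 247.06370128772795], [0.0, 0.0, 1.0]]
side -0.006620204284439145 [[-0.912, 0.363, -0.189, 0.671], [0.409, 0.801, -0.437, 0.156], [-0.008, -0.476, -0.879, 0.863], [0.0, 0.0, 0.0, 1.0]] [[517.9117671872319, 0.0, 329.94978889105835], [0.0, 517.9117671872319, 236.8337179365278], [0.0, 0.0, 1.0]]
```

View pics/top0.png

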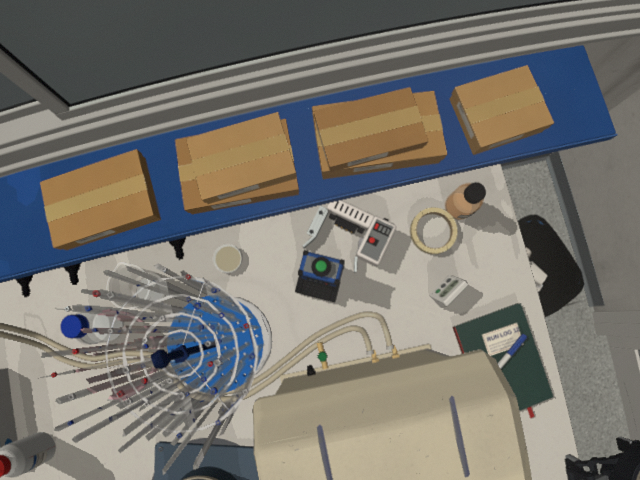

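View pics/side0.png

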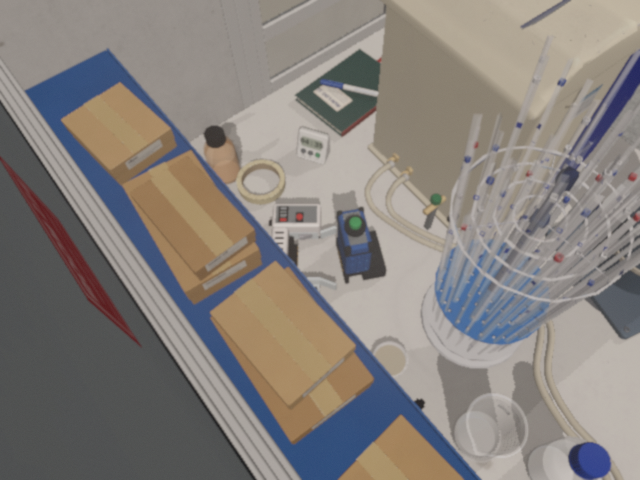

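```bash
python3 - <<'E'
from h import *
p=cv2.imread("pics/top0.png")[185:315,270:430];cv2.imwrite("pics/topc.png",cv2.resize(p,None,fx=5,fy=4.6,interpolation=cv2.INTER_CUBIC)[:600,:800])
p=cv2.imread("pics/side0.png")[180:300,250:400];cv2.imwrite("pics/sidec.png",cv2.resize(p,None,fx=5,fy=5,interpolation=cv2.INTER_CUBIC))
d=np.load("top0.npy")
def w(u,v):return np.round(unproj("top",[(u,v)],d[v,u])[0],3).tolist()
for n,u,v in [("button",321,267),("shelf edge",300,195),("shelfedge2",500,160),("box",380,120),("box2",420,140),("beige",330,375),("beige2",480,375),("beigecorner",430,352),("hose",370,318),("pip",205,345),("pip",260,330),("dish",228,259),("bench",250,285),("bench",300,340),("timer",450,292),("tapehole",433,232),("bottle",468,193)]:print(n,w(u,v))
E
```

```text
button [0.469, -0.21, 0.15]
shelf edge [0.602, -0.168, 0.128]
shelfedge2 [0.681, -0.542, 0.131]
box [0.713, -0.303, 0.222]
box2 [0.68, -0.371, 0.221]
beige [0.279, -0.231, 0.112]
beige2 [0.319, -0.404, 0.412]
beigecorner [0.322, -0.415, 0.091]
hose [0.381, -0.312, -0.0]
pip [0.347, -0.077, 0.416]
pip [0.356, -0.105, 0.13]
dish [0.493, -0.019, 0.013]
bench [0.442, -0.064, -0.001]
bench [0.333, -0.171, -0.003]
timer [0.435, -0.463, 0.054]
tapehole [0.563, -0.442, -0.002]
bottle [0.616, -0.479, 0.127]
```

View pics/topc.png

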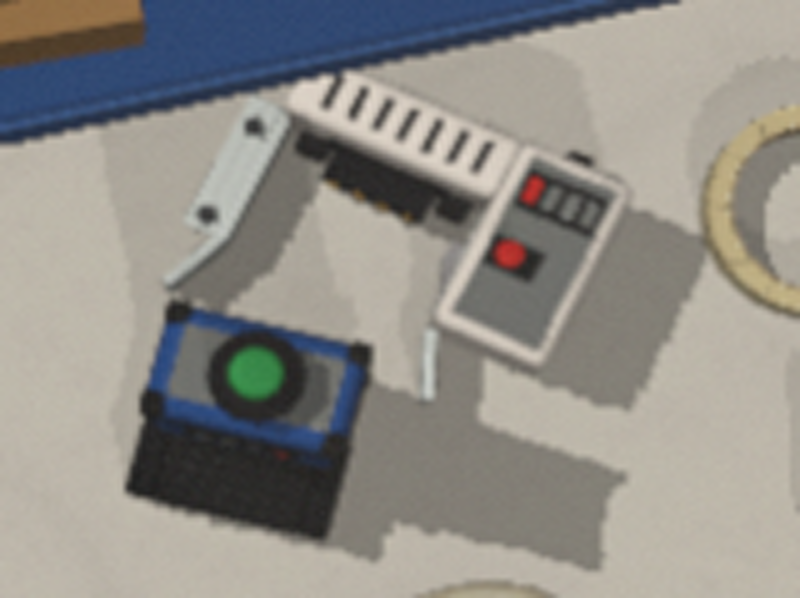

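View pics/sidec.png

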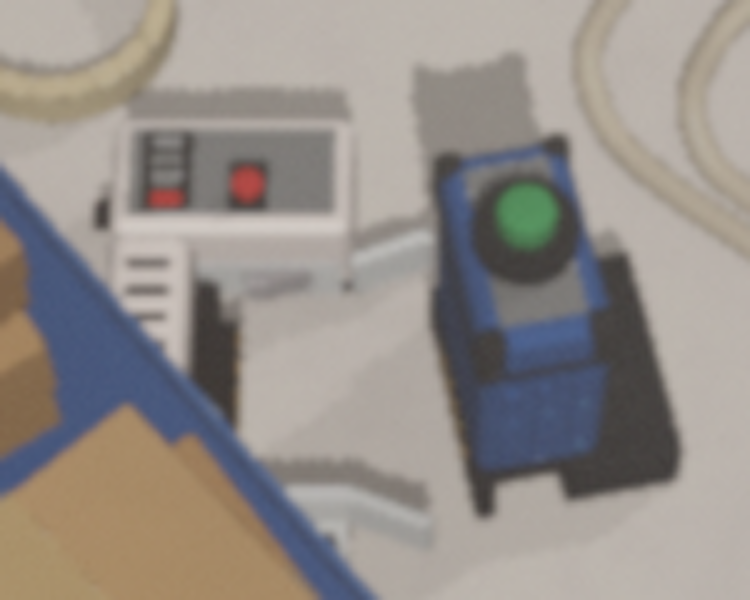

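```bash
cat >> h.py <<'E'
def rigid(loc,wor):
    """planar fit: wor = R(th) loc + t"""
    l=np.array(loc,float);w=np.array(wor)[:,:2];a=l-l.mean(0);b=w-w.mean(0)
    th=np.arctan2((a[:,0]*b[:,1]-a[:,1]*b[:,0]).sum(),(a*b).sum())
    R=np.array([[np.cos(th),-np.sin(th)],[np.sin(th),np.cos(th)]]);t=w.mean(0)-R@l.mean(0)
    return th,t,(w-(l@R.T+t))*1000
E
python3 - <<'E'
from h import *
f=lambda u,v,z:unproj("top",[(270+u/5-.4,185+v/4.6-.4)],z=z)[0]
g=lambda u,v,z:unproj("side",[(250+u/5-.4,180+v/5-.4)],z=z)[0]
D=[f(438,318,.05),f(545,365,.05),f(630,185,.05),f(527,148,.05)]
th,t,r=rigid([(-.012,-.0445),(-.012,-.0945),(.077,-.0945),(.077,-.0445)],D);print("dock",th,t,r.round(1).tolist())
Ds=[g(350,225,.05),g(350,118,.05),g(118,118,.05)]
print("side dock",*rigid([(-.012,-.0445),(-.012,-.0945),(.077,-.0945)],Ds))
P=[f(127,490,.028),f(325,540,.028),f(257,373,.148)]
tp,p,r=rigid([(-.038,.042),(-.038,-.042),(.014,0)],P);print("pack",tp,p,r.round(1).tolist())
print("button side",g(527,210,.148),"top",P[2])
Ps=[g(680,450,.028),g(617,238,.028)]
print(Ps,P)
R=np.array([[np.cos(th),np.sin(th)],[-np.sin(th),np.cos(th)]])
print("pack in dock",R@(p-t),tp-th)
d=np.load("top0.npy")
for n,u,v in (("rail",300,200),("plateL",235,240)):pass
print("rail outer/inner",[ (R@(f(u,v,.024)[:2]-t)).round(4).tolist() for u,v in((289,125),(229,245),(168,285),(432,330))])
print("shelf edge in dock",[(R@(f(u,v,.128)[:2]-t)).round(4).tolist() for u,v in((0,143),(250,88),(450,40),(680,0))])
E
```

```text
dock -0.4060489783668373 [ 0.53281495 -0.24108447] [[2.1, -2.6], [2.8, 1.0], [-0.1, 3.1], [-4.8, -1.6]]
side dock -0.4110966943872487 [ 0.53239172 -0.24062877] [[-0.04106157 -2.67863212]
 [ 1.66380293  1.33827193]
 [-1.62274136  1.34036019]]
pack -0.23351675100315095 [ 0.45781694 -0.20714563] [[0.1, -1.5], [0.2, 1.0], [-0.3, 0.5]]
button side [ 0.47012892 -0.20862111  0.148     ] top [ 0.47113422 -0.20990433  0.148     ]
[array([ 0.42928385, -0.15857868,  0.028     ]), array([ 0.41118793, -0.24513344,  0.028     ])] [array([ 0.43068378, -0.15894296,  0.028     ]), array([ 0.41131558, -0.2382428 ,  0.028     ]), array([ 0.47113422, -0.20990433,  0.148     ])]
pack in dock [-0.08230507  0.0015563 ] 0.17253222736368634
rail outer/inner [[0.0478, 0.0443], [-0.0114, 0.0438], [-0.0379, 0.0587], [-0.0112, -0.0464]]
shelf edge in dock [[-0.0236, 0.1286], [0.0348, 0.0552], [0.0835, -0.0031], [0.1346, -0.0735]]
```

```bash
python3 - <<'E'
from h import *
pts=[]
for n in("top","side"):
    d=np.load(n+"0.npy");v,u=np.nonzero(d>0);pts.append(unproj(n,np.c_[u,v],d[v,u]))
P=np.vstack(pts);X=np.arange(.0,.76,.04);Y=np.arange(.12,-.76,-.04)
print("x\\y   "+" ".join(f"{y*100-2:4.0f}" for y in Y))
for x in X[::-1]:
    r=[]
    for y in Y:
        m=(P[:,0]>=x)&(P[:,0]<x+.04)&(P[:,1]<=y)&(P[:,1]>y-.04)
        r.append(f"{np.percentile(P[m,2],98)*100:4.0f}" if m.sum()>5 else "   .")
    print(f"{x*100+2:4.0f}  "+" ".join(r))
E
```

```text
x\y     10    6    2   -2   -6  -10  -14  -18  -22  -26  -30  -34  -38  -42  -46  -50  -54  -58  -62  -66  -70  -74
  74    75   72   69   66   26   25   22   22   22   22   22   22   22   19   18   18   18   18   18   13   13   13
  70    27   26   25   22   22   22   22   22   22   22   22   22   22   19   18   18   18   18   13   13   13    .
  66    17   18   22   22   22   22   22   18   22   22   22   22   22   19   13   13   13    0    0    .    .    .
  62    18   18   22   22   22   22   22   22   22   22   13   13   13    2   12   13    8    0    0    .    .    .
  58    18   13   18   22   22   22   18   13   13    5    5    5    2    2    8   10    0    0    0    .    .    .
  54    18   13   13   13   13   13    0    3    1    2    6    5    2    2    2    2    0    0    0    0    .    .
  50    13   13    2    2    2    0    0   13   14   13    5    5    0    2    2    0    0    0    0    0    .    .
  46    12    0    2    2    0    0    0   14   15   13    0    0    0    0    6    6    0    0    0    0    .    .
  42    12   47   51   48   40   47    1    3    3    3 
[... 519 characters left out ...]
   .
  22     0    1   45   40   50   50   44   44   45   44   44   44   45   44   44    .    .    2   40   37   30    0
  18     0    0    0    0    0    .   44   44   45   44    .    .    .    .    .    .    .   35   40   31   29    0
  14     0    0    0    0    0    0   44   44   44    .    .    .    .    .    .    .    .   32   30    0    0    0
  10     1    1    2   19    1    2    0   44   44    .    .    .    .    .    .    .    .    .    .    0    0    0
   6     2    6   12   16   11    2    0   36    .    .    .    .    .    .    .    .    .    .    .    0    0    0
   2     .    .    .    .    .    1    0   32    .    .    .    .    .    .    .    .    .    .    .    .    .    .
```

```bash
python3 -m inch '[[[0,0,4],[0,0,-1],28],[[0,0,4],[0,0,-1],28],[[0,0,4],[0,0,-1],28],[[0,0,4],[0,0,-1],28],[[0,0,4],[0,0,-1],28],[[0,0,4],[0,0,-1],28],[[0,0,4.4],[0,0,-1],28],[[0,0,0],[2.3,-1.5,0],28],[[0,0,0],[2.3,-1.5,0],28],[[0,0,0],[2.3,-1.5,0],28],[[0,0,0],[2.3,-1.5,0],28],[[0,0,0],[2.3,-1.5,0],28],[[0,0,0],[2.3,-1.5,0],28],[[0,0,0],[2.3,-1.5,0],28],[[0,0,0],[2.3,-1.5,0],28],[[0,0,0],[2.3,-1.5,0],28],[[0,0,0],[2.3,-1.5,0],28]]'
cat >> h.py <<'E'
from scipy.spatial.transform import Rotation as Ro
DT,DO=-.408,np.array([.5326,-.2409])
def pose():
    s=get_state();R=Ro.from_rotvec(s["orientation"]);t=np.array(s["tool_pos"]);x=R.as_matrix()
    c,n=np.cos(DT),np.sin(DT);d=t[:2]-DO
    print("t",round(s["t"],2),"tcp",t.round(4),"yaw x",round(np.arctan2(x[1,0],x[0,0]),4),"zaxis",x[:,2].round(3),"dock mm",(np.array([c*d[0]+n*d[1],-n*d[0]+c*d[1]])*1000).round(1),"F",np.round(s["force"],1),"gap",round(s["finger_gap"],4),"q",np.round(s["joint_positions"],2))
    return t,x
def goto(w):
    t,x=pose();print("tool-axis shift cm to",w,((x.T@(np.array(w)-t))*100).round(2))
E
python3 -c "
from h import *
goto([.43,-.35,.27]);goto([.4004,-.1935,.27])"
```

```text
t: 1.52
tool_pos: [0.4332, -0.5594, 0.2717]
orientation: [-3.119, 0.37, 0.001]
force: [0.0, -1.5, 0.8]
finger_gap: 0.0237
finger_force: 0.0
t 1.52 tcp [ 0.4332 -0.5594  0.2717] yaw x -0.2359 zaxis [-0.001  0.001 -1.   ] dock mm [  35.1 -331.9] F [ 0.  -1.5  0.8] gap 0.0237 q [ 0.77  0.59  0.14  1.23 -0.08  1.33 -0.9 ]
tool-axis shift cm to [0.43, -0.35, 0.27] [ -5.2  -20.29   0.19]
t 1.52 tcp [ 0.4332 -0.5594  0.2717] yaw x -0.2359 zaxis [-0.001  0.001 -1.   ] dock mm [  35.1 -331.9] F [ 0.  -1.5  0.8] gap 0.0237 q [ 0.77  0.59  0.14  1.23 -0.08  1.33 -0.9 ]
tool-axis shift cm to [0.4004, -0.1935, 0.27] [-11.74 -34.82   0.2 ]
```

```bash
python3 -m inch '[[[0,0,0],[-0.8,-3,0],28],[[0,0,0],[-0.8,-3,0],28],[[0,0,0],[-0.8,-3,0],28],[[0,0,0],[-0.8,-3,0],28],[[0,0,0],[-0.8,-3,0],28],[[0,0,0],[-0.8,-3,0],28],[[0,0,0],[-0.8,-3,0],28],[[0,0,0],[-0.8,-3,0],28],[[0,0,0],[-0.8,-3,0],28],[[0,0,0],[-0.8,-3,0],28],[[0,0,0],[-1.2,-2.4,0],28],[[0,0,0],[-1.2,-2.4,0],28],[[0,0,0],[-1.2,0,1],28]]'
python3 -c "
from h import *
goto([.4004,-.1935,.20])"
```

```text
t: 2.6
tool_pos: [0.4021, -0.1903, 0.2632]
orientation: [-3.119, 0.36, -0.004]
force: [1.2, 0.3, 0.2]
finger_gap: 0.024
finger_force: 0.0
t 2.6 tcp [ 0.4021 -0.1903  0.2632] yaw x -0.2301 zaxis [ 0.003  0.001 -1.   ] dock mm [-139.9   -5.3] F [1.2 0.3 0.2] gap 0.024 q [ 0.29  0.17  0.05  1.91 -0.01  1.06 -1.45]
tool-axis shift cm to [0.4004, -0.1935, 0.2] [-0.1   0.36  6.32]
```

```bash
python3 -m inch '[[[0,3,0],[0,0.2,0],28],[[0,3,0],[0,0.2,0],28],[[0,0,0],[-0.2,0,2],28],[[0,0,0],[-0.2,0,2],28],[[0,0,0],[-0.2,0,2],28],[[0,0,0],[-0.2,0,2],28],[[0,0,0],[-0.2,0,2],28],[[0,0,0],[-0.2,0,2],28],[[0,0,0],[-0.2,0,2],28],[[0,0,0],[0,0,0],28]]'
python3 - <<'E'
from h import *
goto([.4004,-.1935,.02])
for n,b in(("top",(170,340,250,420)),("side",(130,330,280,460))):
    p,d=get_image(n);np.save(f"{n}1.npy",d);c=p[b[0]:b[1],b[2]:b[3],::-1];cv2.imwrite(f"pics/{n}1.png",cv2.resize(c,None,fx=3,fy=3,interpolation=cv2.INTER_CUBIC))
a,b=[cv2.imread(f"pics/{n}1.png") for n in("top","side")]
a,b=[cv2.resize(i,(400,int(i.shape[0]*400/i.shape[1]))) for i in(a,b)]
H=max(a.shape[0],b.shape[0]);o=np.zeros((H,800,3),np.uint8);o[:a.shape[0],:400]=a;o[:b.shape[0],400:]=b;cv2.imwrite("pics/both1.png",o)
E
```

```text
t: 3.43
tool_pos: [0.3984, -0.198, 0.1186]
orientation: [3.105, -0.368, 0.154]
force: [-0.8, -0.4, -0.5]
finger_gap: 0.0238
finger_force: 0.0
t 3.43 tcp [ 0.3984 -0.198   0.1186] yaw x -0.2358 zaxis [ 0.097 -0.022 -0.995] dock mm [-140.2  -13.8] F [-0.8 -0.4 -0.5] gap 0.0238 q [ 0.34  0.31  0.04  2.22 -0.06  0.52 -1.39]
tool-axis shift cm to [0.4004, -0.1935, 0.02] [-0.88 -0.47  9.82]
```

View pics/both1.png

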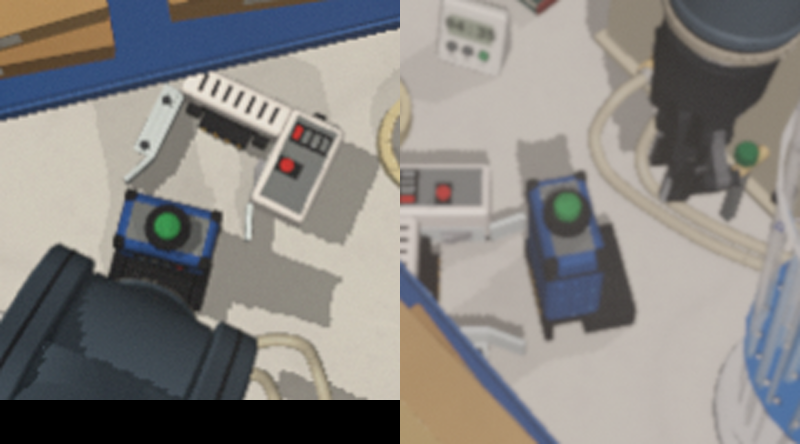

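```bash
python3 -m inch '[[[0,0,0],[-0.1,-0.1,2],28],[[0,0,0],[-0.1,-0.1,2],28],[[0,0,0],[-0.1,-0.1,2],28],[[0,0,0],[-0.1,-0.1,2],28],[[0,0,0],[-0.1,0,1.8],28],[[0,0,0],[0,0,0],28]]'
python3 - <<'E'
from h import *
goto([.4043,-.1944,.006])
E
```

```text
t: 4.03
tool_pos: [0.4064, -0.1959, 0.0223]
orientation: [3.104, -0.367, 0.16]
force: [-0.6, -0.0, -0.1]
finger_gap: 0.0239
finger_force: 0.0
t 4.03 tcp [ 0.4064 -0.1959  0.0223] yaw x -0.2356 zaxis [ 0.1   -0.024 -0.995] dock mm [-133.7   -8.8] F [-0.6 -0.  -0.1] gap 0.0239 q [ 0.35  0.5   0.01  2.31 -0.08  0.23 -1.38]
tool-axis shift cm to [0.4043, -0.1944, 0.006] [-0.41 -0.1   1.6 ]
```

```bash
python3 -m inch '[[[0,-1,0],[-0.2,0,0.5],28],[[0,-1,0],[-0.1,0,0.5],28],[[0,0,0],[0,-0.1,0.5],28],[[0,0,0],[0,0,0.1],28],[[0,0,0],[0,0,0],28]]'
python3 - <<'E'
from h import *
goto([.4043,-.1944,.006])
p,d=get_image("side");c=p[130:330,280:460,::-1];cv2.imwrite("pics/side2.png",cv2.resize(c,None,fx=3,fy=3,interpolation=cv2.INTER_CUBIC))
E
```

```text
t: 4.45
tool_pos: [0.4054, -0.1948, 0.0075]
orientation: [3.11, -0.368, 0.109]
force: [0.2, -0.4, 1.1]
finger_gap: 0.024
finger_force: 0.0
t 4.45 tcp [ 0.4054 -0.1948  0.0075] yaw x -0.2357 zaxis [ 0.068 -0.016 -0.998] dock mm [-135.1   -8.2] F [ 0.2 -0.4  1.1] gap 0.024 q [ 0.34  0.54  0.02  2.29 -0.07  0.24 -1.38]
tool-axis shift cm to [0.4043, -0.1944, 0.006] [-0.12 -0.02  0.14]
```

View pics/side2.png

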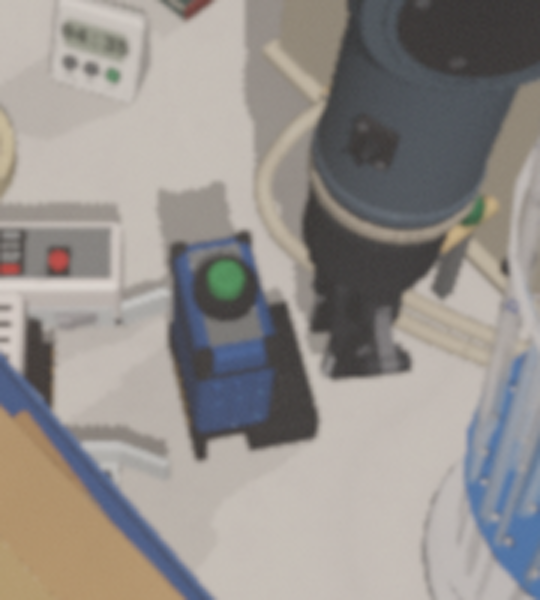

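```bash
python3 -m inch '[[[0,0,0],[0.2,0,0.2],28],[[0,0,0],[0.3,0,0.2],28],[[0,0,0.5],[0.3,-0.02,0.02],28],[[0,0,0.5],[0.3,-0.02,0.02],28],[[0,0,0.5],[0.3,-0.02,0.02],28],[[0,0,0.5],[0.3,-0.02,0.02],28],[[0,0,0.5],[0.3,-0.02,0.02],28],[[0,0,0.5],[0.3,-0.02,0.02],28]]'
python3 - <<'E'
from h import *
pose()
E
```

```text
t: 5.17
tool_pos: [0.4283, -0.1995, 0.0037]
orientation: [3.101, -0.451, 0.109]
force: [-0.4, -0.8, 0.7]
finger_gap: 0.0238
finger_force: 0.0
t 5.17 tcp [ 0.4283 -0.1995  0.0037] yaw x -0.2892 zaxis [ 0.068 -0.016 -0.998] dock mm [-112.1   -3.4] F [-0.4 -0.8  0.7] gap 0.0238 q [ 0.32  0.57  0.03  2.24 -0.1   0.27 -1.42]
```

```bash
python3 - <<'E'
from h import *
p,d=get_image("side");c=p[150:300,270:420,::-1];cv2.imwrite("pics/side3.png",cv2.resize(c,None,fx=4,fy=4,interpolation=cv2.INTER_CUBIC))
E
```

```text
(no output)
```

View pics/side3.png

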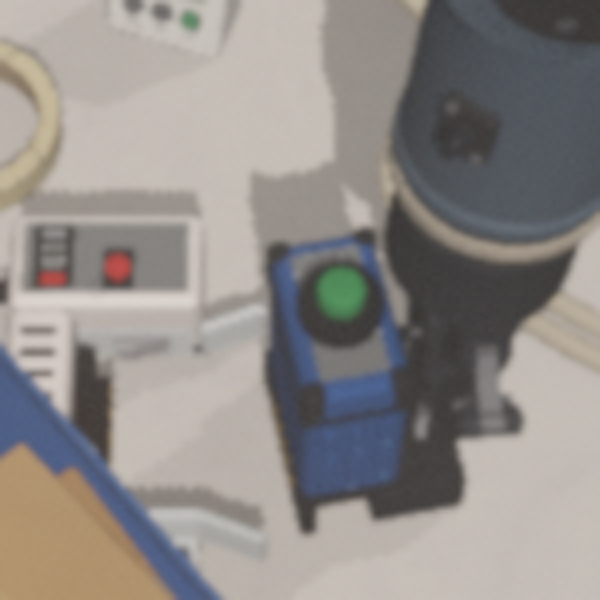

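```bash
python3 - <<'E'
from h import *
print(unproj("side",[(395,251.7),(415,250),(375,259),(392.5,257),(400,257)],z=.012).round(4))
p,d=get_image("side")
for u,v in [(375,257),(375,250),(372,250),(390,252),(392,255),(395,255),(398,256),(385,262),(380,268),(355,223),(370,215),(385,270),(378,262),(368,262)]:
    print(u,v,unproj("side",[(u,v)],d[v,u])[0].round(4))
pose()
E
```

```text
[[ 0.3924 -0.1897  0.012 ]
 [ 0.3573 -0.1777  0.012 ]
 [ 0.4326 -0.1915  0.012 ]
 [ 0.4016 -0.182   0.012 ]
 [ 0.3891 -0.1763  0.012 ]]
375 257 [ 0.4382 -0.1844  0.0382]
375 250 [ 0.4421 -0.1818  0.0734]
372 250 [ 0.457  -0.1685  0.1092]
390 252 [ 0.4388 -0.1443  0.1308]
392 255 [ 0.4388 -0.1378  0.1322]
395 255 [ 0.4334 -0.1372  0.1287]
398 256 [ 0.4296 -0.134   0.1278]
385 262 [ 0.4155 -0.1828  0.0012]
380 268 [ 0.4367 -0.1658  0.0271]
355 223 [ 0.4714 -0.2061  0.1485]
370 215 [ 0.4542 -0.1916  0.1834]
385 270 [ 0.4301 -0.159   0.0261]
378 262 [ 0.4352 -0.177   0.0293]
368 262 [ 0.4602 -0.1708  0.0625]
t 5.27 tcp [ 0.4287 -0.1996  0.0037] yaw x -0.2887 zaxis [ 0.068 -0.016 -0.998] dock mm [-111.8   -3.3] F [ 0.3 -0.1  0.4] gap 0.024 q [ 0.32  0.57  0.03  2.24 -0.1   0.26 -1.42]
```

```bash
python3 -m inch '[[[0,0,0],[-1,0,-0.1],28],[[0,0,0],[-1.3,0,-0.1],28],[[0,0,0],[0,0,0],28],[[0,0,0],[0,0,0],28]]'
python3 - <<'E'
from h import *
pose()
p,d=get_image("side")
v,u=np.mgrid[225:275,360:430];P=unproj("side",np.c_[u.ravel(),v.ravel()],d[v,u].ravel()).reshape(50,70,3)
for r in range(0,50,2): print(225+r," ".join("%3d"%(P[r,c,2]*1000) for c in range(0,70,3)))
c=p[200:290,350:440,::-1];cv2.imwrite("pics/side4.png",cv2.resize(c,None,fx=6,fy=6,interpolation=cv2.INTER_CUBIC))
E
```

```text
t: 5.6
tool_pos: [0.4047, -0.1927, 0.0042]
orientation: [3.101, -0.45, 0.107]
force: [0.3, 0.4, -0.7]
finger_gap: 0.0234
finger_force: 0.0
t 5.6 tcp [ 0.4047 -0.1927  0.0042] yaw x -0.2886 zaxis [ 0.067 -0.016 -0.998] dock mm [-136.5   -6.5] F [ 0.3  0.4 -0.7] gap 0.0234 q [ 0.33  0.55  0.03  2.3  -0.1   0.23 -1.41]
225 140 138 122   1   0  -1   0   1  -3  94 137 168 173 172 175 177 176 175 172 170   0   3  17  19
227 139 138 126  -1  -2   0   0   0   0  87 135 139 166 168 169 172 172 168 166 164  -1   0  13   6
229 138 137 124   0   0   1   0  -1   0  78 131 138 136 161 164 164 167 163 160  10  10   0   4   0
231 137 131 125  28  28  29   1  -2   0  70 130 131 133 149 159 157 160 157   6  10  15  13  11   0
233 134 127 124  29  29  27   0   0   0  67 115 123 127 146 153 152 153 152  10   4   9  14  11  14
235 126 126 126 125  27 863   1  -4  51  59 115 120 127 145 148 143 143 146  12  11   2  10  10  12
237 124 126 125 124  26  29   0   0  46  52 112 115 122 141 146 140 142 142  12  10  13   0   7  11
239 127 124 126 124  29  26   0   0  46  43 108 106 104 135 140 139 138   0   9  1
[... 1017 characters left out ...]

261  76  72  72  65  27  28  28  30  -2   1   0   0  -1   1   1  -2   0   0   1   0   0  -1  -1   0
263  66  63  62  54  29  27  30  28  25   2  -2   1   1   0   0   1   0  -1   0   0   3  -1  -1   0
265  58  55  57  28  29  26  27  23  28   0   0   0   0   0   0   2  -1   2  -1  -2   0   0   0   0
267  48  51  48  25  25  27  27  28  26   1  -1   4   2  -1   1  -1   0   1   1   0  -1  -2   2   0
269  41  42  39  27  30  27  29  27  29  -3  -1   1   0   1   3  -3   0   1   0   1   0   0   0   2
271  13  27  24  26  29  25  27  24  23   1  -1   0  -1  -1   0   0  -1  -2   0   0   0   0   1   0
273   5  26  27  25  26  22  19  17  14   0  -3   0   0   1  -1   1   0   0   0   3  -2   0   0   0
```

View pics/side4.png

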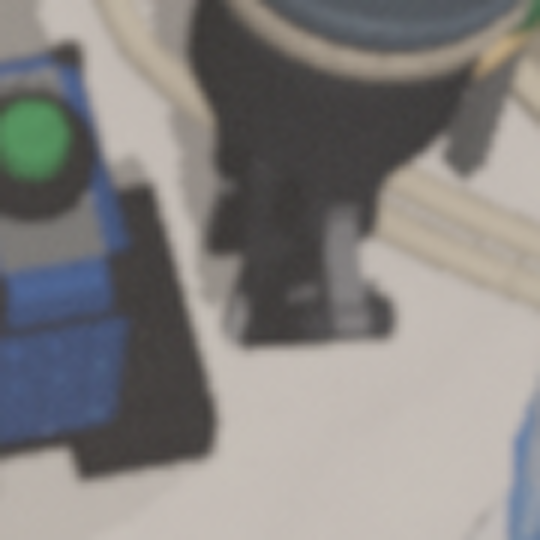

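```bash
cat >> h.py <<'E'
def proj(cam,w):
    ci=camera_info(cam);K=np.array(ci["mtx"]);T=np.array(ci["world_to_cam"]);c=np.atleast_2d(w)@T[:3,:3].T+T[:3,3];s=c[:,:2]/c[:,2:]
    s=s*(1+ci["k1"]*(s**2).sum(1,keepdims=True));return s*[K[0,0],K[1,1]]+[K[0,2],K[1,2]]
E
python3 - <<'E'
from h import *
t,x=pose();p,d=get_image("side")
for lat in(-.026,-.012,.012,.019,.026):
  for z in(0.,.01,.02,.03,.04,.05):
    f=x[:,0]*.011; 
    w=t-x[:,1]*lat+f; w[2]=z
    u,v=proj("side",w)[0]; a=unproj("side",[(round(u),round(v))],d[round(v),round(u)])[0]
    print(lat,z,w.round(3),int(u),int(v),"seen",a.round(3))
E
```

```text
t 5.65 tcp [ 0.4057 -0.193   0.0042] yaw x -0.2884 zaxis [ 0.068 -0.016 -0.998] dock mm [-135.5   -6.3] F [ 1.7 -1.2 -0.5] gap 0.0241 q [ 0.33  0.55  0.03  2.3  -0.1   0.23 -1.41]
-0.026 0.0 [ 0.409 -0.221  0.   ] 378 244 seen [ 0.409 -0.221  0.001]
-0.026 0.01 [ 0.409 -0.221  0.01 ] 379 241 seen [ 0.406 -0.226 -0.001]
-0.026 0.02 [ 0.409 -0.221  0.02 ] 379 239 seen [ 0.402 -0.23   0.   ]
-0.026 0.03 [ 0.409 -0.221  0.03 ] 380 236 seen [ 0.4   -0.234  0.   ]
-0.026 0.04 [ 0.409 -0.221  0.04 ] 380 234 seen [ 0.395 -0.24  -0.002]
-0.026 0.05 [ 0.409 -0.221  0.05 ] 380 231 seen [ 0.391 -0.246 -0.004]
-0.012 0.0 [ 0.413 -0.208  0.   ] 380 250 seen [ 0.422 -0.195  0.03 ]
-0.012 0.01 [ 0.413 -0.208  0.01 ] 380 248 seen [ 0.408 -0.213 -0.002]
-0.012 0.02 [ 0.413 -0.208  0.02 ] 381 245 seen [ 0.406 -0.217 -0.002]
-0.012 0.03 [ 0.413 -0.208  0.03 ] 381 243 seen [ 0.404 -0.221  0.001]
-0.012 0.04 [ 0.413 -0.208  0.04 ] 381 240 seen [ 0.4   -0.225 -0.001]
-0.012 0.05 [ 0.413 -0.208  0.05 ] 382 238 seen [ 0.397 -0.231 -0.001]
0.012 0.0 [ 0.42  -0.185  0.   ] 382 262 seen [ 0.427 -0.174  0.028]
0
[... 486 characters left out ...]
]
0.019 0.02 [ 0.422 -0.178  0.02 ] 384 261 seen [ 0.416 -0.186 -0.001]
0.019 0.03 [ 0.422 -0.178  0.03 ] 384 258 seen [ 0.412 -0.189 -0.001]
0.019 0.04 [ 0.422 -0.178  0.04 ] 385 256 seen [ 0.409 -0.195 -0.003]
0.019 0.05 [ 0.422 -0.178  0.05 ] 385 253 seen [ 0.419 -0.18   0.043]
0.026 0.0 [ 0.424 -0.171  0.   ] 383 269 seen [ 0.431 -0.162  0.026]
0.026 0.01 [ 0.424 -0.171  0.01 ] 384 266 seen [ 0.43  -0.164  0.028]
0.026 0.02 [ 0.424 -0.171  0.02 ] 384 264 seen [ 0.418 -0.179  0.003]
0.026 0.03 [ 0.424 -0.171  0.03 ] 385 262 seen [ 0.415 -0.184 -0.002]
0.026 0.04 [ 0.424 -0.171  0.04 ] 385 259 seen [ 0.411 -0.187 -0.003]
0.026 0.05 [ 0.424 -0.171  0.05 ] 386 257 seen [ 0.408 -0.193 -0.002]
```

```bash
python3 -m inch '[[[0,-1.3,0],[0,0,-0.4],0],[[0,-1.3,0],[0,0,-0.4],0],[[0,-1.3,0],[0,0,0],0],[[0,0,0],[0,0,0],0],[[0,0,0],[0,0,0],0],[[0,0,0],[0,0,0],0]]'
python3 - <<'E'
from h import *
pose()
p,d=get_image("side")
v,u=np.mgrid[200:275,375:430];P=unproj("side",np.c_[u.ravel(),v.ravel()],d[v,u].ravel()).reshape(75,55,3)
for r in range(20,70,2): print(200+r," ".join("%3d"%(P[r,c,2]*1000) for c in range(0,55,3)))
c=p[200:290,350:440,::-1];cv2.imwrite("pics/side5.png",cv2.resize(c,None,fx=6,fy=6,interpolation=cv2.INTER_CUBIC))
E
```

```text
t: 6.2
tool_pos: [0.4053, -0.1928, 0.0119]
orientation: [-3.106, 0.45, -0.004]
force: [-0.4, 1.0, -0.3]
finger_gap: 0.0003
finger_force: 0.0
t 6.2 tcp [ 0.4053 -0.1928  0.0119] yaw x -0.2881 zaxis [ 0.003  0.003 -1.   ] dock mm [-136.    -6.3] F [-0.4  1.  -0.3] gap 0.0003 q [ 0.31  0.55  0.05  2.23 -0.09  0.36 -1.42]
220   0   0 176 181 187 192 193 195 194 194 196 191 187 183   1   0  -1  30  36
222   0   1   0 174 179 184 188 187 189 189 188 185 180 171   0   0   0  22  31
224  -1   0   1 138 175 179 180 179 183 184 180 177 174  -2  -1  -1  10  17  22
226   2   0   0 109 145 174 174 176 177 176 174 172  10  15   9  -1   5  13  12
228   0   0   0  91 143 143 160 171 169 170 170 132  12  10  15  13  -1   7  -2
230  -2   1   0 115 136 131 155 163 162 164 161  11   3  10  12  13  11   0  -3
232  28  -2  -2 110 125 129 152 161 160 154 159  13  12   1  10  10  11  13  11
234  27   0   0  -1 116 124 151 156 151 151 153  12  11  13   2   8  11  10  11
236  29  -1   0  69 111 108 147 151 145 147 152   6   9  11  15   8   6  11  11
238  30   0  -4  66  99  92  95 148 144 146  -2   0   7   9 
[... 519 characters left out ...]
  -1   1 131 133 131 134 131 130   0  -1   0   0  -2  -1  -1
254  27  28  26  -2   0   0 121 132 129 127 128   0  -1   3   0  -1  -3   1   0
256  30  26  29   0   1  -1   3  -1   0   0   0   0   1   0  -1   0   3   0  -1
258  28  28  28   0   1   1   0   0   0   1   1  -1   0   0   0  -1   0   0   0
260  28  27  28   0  -1   0   0   1   0  -1   1   0   0   3  -1   0   2   0  -2
262  29  27  26   3   0  -4   0   2   1   0   1   0  -1   0 863   0   0  -2  -2
264  28  29  28  25   1  -2  -2  -1   1   0   0  -1  -1   1   0   3   0   3  -1
266  26  27  27  30  -1 863  -1   0  -1   0  -1  -1  -2   0   0 863   0   0  -1
268  28  28  27  29   0   2   2  -4  -1   1  -3  -1  -1   2   0   0  -2  -1   1
```

View pics/side5.png

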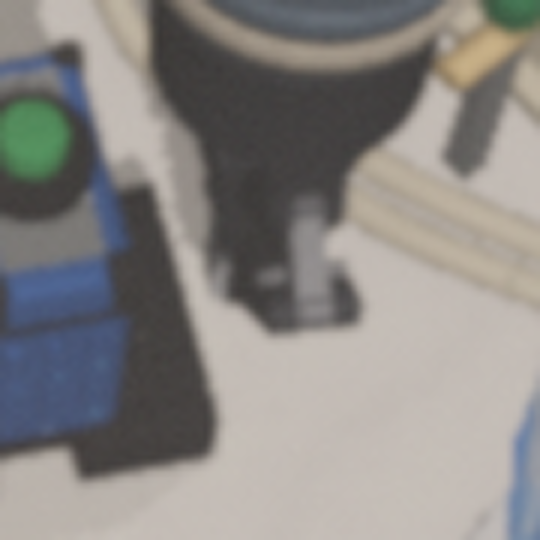

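```bash
python3 -m inch '[[[0,0,0],[0,0,0.5],28],[[0,0,0],[0,0,0.5],28],[[0,0,0],[0,0,0.4],28],[[0,0,0],[0,0,0.4],28],[[0,0,0],[0,0,0.3],28],[[0,0,0],[0,0,0],28]]'
python3 - <<'E'
from h import *
t,x=pose()
p,d=get_image("side")
v,u=np.mgrid[200:290,360:440];P=unproj("side",np.c_[u.ravel(),v.ravel()],d[v,u].ravel())
q=(P-t)@x  # tool frame
m=(abs(q[:,0])<.03)&(abs(q[:,1])<.06)&(P[:,2]>.006)
q=q[m];o=np.argsort(-q[:,2])[:200:8];print((q[o]*1000).round(0).astype(int).tolist())
E
```

```text
t: 6.75
tool_pos: [0.4051, -0.1926, -0.0097]
orientation: [-3.105, 0.451, -0.002]
force: [0.2, -0.2, -1.0]
finger_gap: 0.0238
finger_force: 0.0
t 6.75 tcp [ 0.4051 -0.1926 -0.0097] yaw x -0.2881 zaxis [ 0.002  0.003 -1.   ] dock mm [-136.2   -6.3] F [ 0.2 -0.2 -1. ] gap 0.0238 q [ 0.31  0.59  0.04  2.24 -0.09  0.3  -1.42]
[[16, -40, -16], [17, -39, -19], [15, -40, -24], [21, -41, -28], [25, -39, -30], [25, -27, -34], [17, -4, -34], [25, 32, -35], [29, 32, -35], [30, -3, -35], [28, 5, -35], [14, -28, -36], [29, -40, -36], [25, 4, -36], [16, -9, -36], [19, -33, -36], [23, 33, -37], [19, 5, -37], [26, -34, -37], [28, -32, -37], [19, -32, -37], [22, -19, -37], [22, 7, -37], [16, 11, -37], [21, 28, -37]]
```

```bash
for i in 1 2 3; do :; done; python3 -m inch '[[[0,0,0],[0,0,0.3],28],[[0,0,0],[0,0,0.3],28],[[0,0,0],[0,0,0.3],28],[[0,0,0],[0,0,0],28]]' | head -4; python3 -m inch '[[[0,0,0],[0,0,0.2],28],[[0,0,0],[0,0,0],28]]' | head -4
python3 - <<'E'
from h import *
t,x=pose()
p,d=get_image("side")
c=p[200:290,350:440,::-1];cv2.imwrite("pics/side6.png",cv2.resize(c,None,fx=6,fy=6,interpolation=cv2.INTER_CUBIC))
v,u=np.mgrid[200:275,375:430];P=unproj("side",np.c_[u.ravel(),v.ravel()],d[v,u].ravel()).reshape(75,55,3)
for r in range(30,70,2): print(200+r," ".join("%3d"%(P[r,c,2]*1000) for c in range(0,40,2)))
E
```

```text
t: 7.13
tool_pos: [0.4053, -0.1926, -0.0184]
orientation: [-3.106, 0.45, -0.003]
force: [-0.3, -1.0, 0.2]
t: 7.3
tool_pos: [0.4054, -0.1927, -0.0202]
orientation: [-3.106, 0.451, -0.003]
force: [-1.3, 0.7, -1.4]
t 7.3 tcp [ 0.4054 -0.1927 -0.0202] yaw x -0.2881 zaxis [ 0.002  0.003 -1.   ] dock mm [-135.9   -6.2] F [-1.3  0.7 -1.4] gap 0.0244 q [ 0.32  0.62  0.04  2.25 -0.1   0.28 -1.42]
230   3   3 142 149 152 154 156 160 162 164 164 166 165 163 162 162 159 157 151 144
232  27  -1  -3 143 145 151 154 153 155 155 157 161 159 158 155 156 152 149 142   1
234  30   0   0  54 141 142 148 147 149 152 152 149 152 152 150 145 142 143 863  12
236  26   0  -1   3 108 113 140 142 143 147 145 145 144 144 142 138   6   6  11  11
238  28  27  -1   0 102 111 109 111 127 139 138 139 139 138 138 101   0   1   5   9
240  26  26  -1  36  86 102 104 111 124 130 132 131 131 130 129   2   0   0   0  -3
242  28  30   1  30  85  97  99 104 121 128 129 121 121 121 125   0   2   2  -2   2
244  30  27  -1  24  76  89  92  98 116 122 125 120 118 119 120   0  -1   0   0  -2
246  27  30  27  21  17  84  85  78 1
[... 270 characters left out ...]
 113  -2  -3   2   1   0  -1
254  29  25  29  26  -1  56  60  60  63  62 100 111 111 114  97  99  -2  -2  -1   0
256  29  27  28  27   0  38  50  54  99  99  99 108 109 111 107 104   0   0  -1   0
258  25  27  28  30   2  31  59  80  98 105 863 105 108 110 106 107 108  -3   0   0
260  27  30  28  28  27  21  57  72  93 110 106 109 108 107 107 105 108   0   1  -1
262  32  29  26  29  28  16  62  71  90 107 106 105 108 105 106 104 104   0   2   0
264  29  25  27  26  26   1  18  65  85 104 102 101   0   0  -4   0   2   0   0   1
266  27  28  26  27  25  26  -2   0   1   0   2   3   0  -1   0   0   0   0   0  -2
268  27  29  29  28  26  29   0  -1   0   0  -1  -1   0   0   0   0   1  -1  -1   1
```

```bash
python3 -m inch '[[[0,1.5,0],[0,0,0.2],28],[[0,1.5,0],[0,0,0.2],28],[[0,0,0],[0.3,0,0.02],28],[[0,0,0],[0.3,0,0.02],28],[[0,0,0.5],[0.3,-0.02,0.02],28],[[0,0,0.5],[0.3,-0.02,0.02],28],[[0,0,0.5],[0.3,-0.02,0.02],28],[[0,0,0.5],[0.3,-0.02,0.02],28],[[0,0,0.5],[0.3,-0.02,0.02],28]]'
python3 - <<'E'
from h import *
pose()
p,d=get_image("top")
h=cv2.cvtColor(p,cv2.COLOR_RGB2HSV);m=cv2.inRange(h,(45,80,40),(85,255,255));m[:,:290]=0;m[:,360:]=0;m[330:]=0;m[:200]=0
v,u=np.nonzero(m);print(len(u),u.mean(),v.mean(),unproj("top",[(u.mean(),v.mean())],z=.148))
E
```

```text
t: 8.1
tool_pos: [0.4244, -0.1969, -0.0243]
orientation: [3.096, -0.518, 0.079]
force: [-7.4, 4.1, 5.4]
finger_gap: 0.0238
finger_force: 4.3
t 8.1 tcp [ 0.4244 -0.1969 -0.0243] yaw x -0.332 zaxis [ 0.049 -0.01  -0.999] dock mm [-116.8   -2.5] F [-7.4  4.1  5.4] gap 0.0238 q [ 0.32  0.63  0.03  2.25 -0.12  0.22 -1.44]
116 325.57758620689657 258.7068965517241 [[ 0.48365104 -0.21759361  0.148     ]]
```

```bash
cat >> h.py <<'E'
def button():
    p,d=get_image("top")
    h=cv2.cvtColor(p,cv2.COLOR_RGB2HSV);m=cv2.inRange(h,(45,80,40),(85,255,255));m[:,:290]=0;m[:,370:]=0;m[330:]=0;m[:200]=0
    v,u=np.nonzero(m);b=unproj("top",[(u.mean(),v.mean())],z=.148)[0];c,n=np.cos(DT),np.sin(DT);e=b[:2]-DO
    print("button",len(u),b.round(4),"dock mm",(1000*np.array([c*e[0]+n*e[1],-n*e[0]+c*e[1]])).round(1))
E
python3 -m inch '[[[0,0,0.5],[0.3,-0.02,0.02],28],[[0,0,0.5],[0.3,-0.02,0.02],28],[[0,0,0.5],[0.3,-0.02,0.02],28],[[0,0,0.5],[0.3,-0.02,0.02],28],[[0,0,0.5],[0.3,-0.02,0.02],28],[[0,0,0.5],[0.3,-0.02,0.02],28],[[0,0,0.5],[0.3,0,0.02],28],[[0,0,0.5],[0.3,0,0.02],28],[[0,0,0.4],[0.3,0,0.02],28],[[0,0,0],[0.3,0,0.02],28]]' >/dev/null
python3 -c "
from h import *
pose();button()"
```

```text
t 8.98 tcp [ 0.4525 -0.2066 -0.0247] yaw x -0.4093 zaxis [ 0.049 -0.01  -0.999] dock mm [-87.1  -0.3] F [-9.4  4.6  7.1] gap 0.024 q [ 0.3   0.65  0.06  2.18 -0.15  0.27 -1.49]
button 92 [ 0.5108 -0.2328  0.148 ] dock mm [-23.2  -1.2]
```

```bash
python3 -m inch '[[[0,0,0],[0.3,0,0.01],28],[[0,0,0],[0.3,0,0.01],28],[[0,0,0],[0.3,0,0.01],28],[[0,0,0],[0.3,0,0.01],28],[[0,0,0],[0.3,0,0.01],28],[[0,0,0],[0.3,0,0.01],28],[[0,0,0],[0.3,0,0.01],28]]' >/dev/null
python3 -c "
from h import *
pose();button()"
```

```text
t 9.62 tcp [ 0.4726 -0.2152 -0.0246] yaw x -0.4086 zaxis [ 0.05  -0.01  -0.999] dock mm [-65.2  -0.2] F [-5.4  4.5 -1.7] gap 0.0235 q [ 0.3   0.66  0.06  2.12 -0.15  0.31 -1.49]
button 45 [ 0.5345 -0.2431  0.148 ] dock mm [ 2.6 -1.3]
```

```bash
python3 -m inch '[[[0,0,0],[0.15,0,0.01],28],[[0,0,0],[0.15,0,0.01],28],[[0,0,0],[0.15,0,0.01],28],[[0,0,0],[0.15,0,0.01],28]]' >/dev/null
python3 -c "
from h import *
pose()"
python3 -m inch '[[[0,0,0],[0.1,0,0],28],[[0,0,0],[0.1,0,0],28],[[0,0,0],[0.1,0,0],28]]' >/dev/null
python3 -c "
from h import *
pose()"
```

```text
t 10.0 tcp [ 0.4793 -0.2183 -0.0243] yaw x -0.4087 zaxis [ 0.052 -0.012 -0.999] dock mm [-57.9  -0.5] F [-3.2  2.8 -2.4] gap 0.024 q [ 0.3   0.67  0.06  2.11 -0.15  0.32 -1.49]
t 10.25 tcp [ 0.482  -0.2197 -0.024 ] yaw x -0.4089 zaxis [ 0.053 -0.012 -0.999] dock mm [-54.9  -0.6] F [-2.7  3.1 -2.6] gap 0.0236 q [ 0.3   0.67  0.07  2.1  -0.15  0.33 -1.49]
```

```bash
for k in 1; do python3 -m inch '[[[0,0,0],[0.1,0,0],28],[[0,0,0],[0.1,0,0],28]]'|sed -n '2p;4p'; python3 -m inch '[[[0,0,0],[0.1,0,0],28],[[0,0,0],[0.1,0,0],28]]'|sed -n '2p;4p'; done
python3 - <<'E'
from h import *
pose();button()
p,d=get_image("side");c=p[190:290,240:390,::-1];cv2.imwrite("pics/side7.png",cv2.resize(c,None,fx=5,fy=5,interpolation=cv2.INTER_CUBIC))
E
```

```text
tool_pos: [0.4834, -0.2203, -0.024]
force: [-3.9, 3.7, -2.9]
tool_pos: [0.4851, -0.221, -0.024]
force: [-5.1, 3.8, -2.4]
t 10.58 tcp [ 0.4851 -0.221  -0.024 ] yaw x -0.4089 zaxis [ 0.052 -0.011 -0.999] dock mm [-51.5  -0.6] F [-5.1  3.8 -2.4] gap 0.0237 q [ 0.3   0.67  0.07  2.09 -0.15  0.33 -1.49]
button 27 [ 0.5496 -0.2496  0.148 ] dock mm [19.1 -1.2]
```

View pics/side7.png

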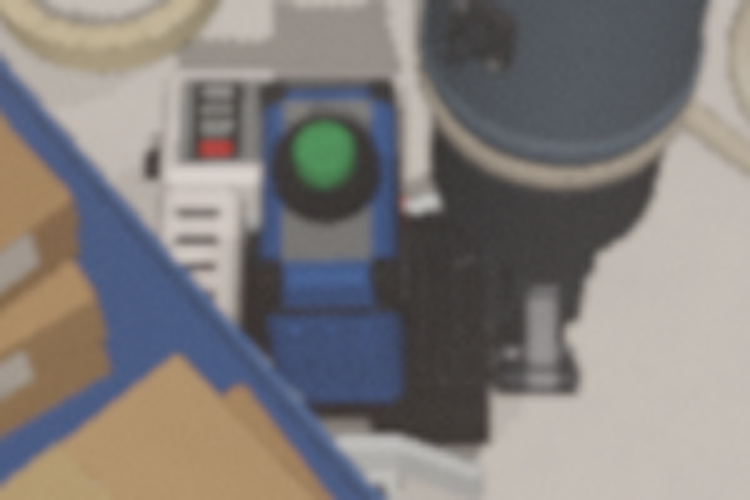

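```bash
cat >> h.py <<'E'
def sbutton():
    p,d=get_image("side")
    h=cv2.cvtColor(p,cv2.COLOR_RGB2HSV);m=cv2.inRange(h,(45,80,40),(85,255,255));m[:,:280]=0;m[:,370:]=0;m[250:]=0;m[:190]=0
    v,u=np.nonzero(m);b=unproj("side",[(u.mean(),v.mean())],z=.146)[0];c,n=np.cos(DT),np.sin(DT);e=b[:2]-DO
    print("sbutton",len(u),b.round(4),"dock mm",(1000*np.array([c*e[0]+n*e[1],-n*e[0]+c*e[1]])).round(1),"depth z",np.median(unproj("side",np.c_[u,v],d[v,u])[:,2]).round(4))
E
python3 -c "
from h import *
sbutton()
print(unproj('side',[(304.6,220)],z=.148))"
python3 -m inch '[[[0,0,0],[0.1,0,0],28],[[0,0,0],[0.05,0,0],28]]'|sed -n '2p;4p'
python3 -c "
from h import *
sbutton()"
```

```text
sbutton 125 [ 0.5422 -0.2455  0.146 ] dock mm [10.7 -0.4] depth z 0.147
[[ 0.54224389 -0.24458614  0.148     ]]
tool_pos: [0.4864, -0.2216, -0.0239]
force: [-5.2, 4.2, -2.2]
sbutton 125 [ 0.5434 -0.2463  0.146 ] dock mm [12.1 -0.6] depth z 0.147
```

```bash
for k in a; do python3 -m inch '[[[0,0,0],[0.05,0,0],28],[[0,0,0],[0.05,0,0],28]]'|sed -n '2p;4p'
python3 -m inch '[[[0,0,0],[0.05,0,0],28],[[0,0,0],[0.05,0,0],28]]'|sed -n '2p;4p'; done
python3 -c "
from h import *
pose();sbutton()"
```

```text
tool_pos: [0.4871, -0.2219, -0.0239]
force: [-5.3, 4.3, -2.6]
tool_pos: [0.4883, -0.2225, -0.0238]
force: [-4.0, 3.8, -2.9]
t 11.28 tcp [ 0.4883 -0.2225 -0.0238] yaw x -0.409 zaxis [ 0.052 -0.011 -0.999] dock mm [-48.   -0.7] F [-4.   3.8 -2.9] gap 0.0239 q [ 0.3   0.67  0.07  2.08 -0.15  0.34 -1.49]
sbutton 125 [ 0.5455 -0.247   0.146 ] dock mm [14.2 -0.5] depth z 0.1473
```

```bash
python3 -m inch '[[[0,0,0],[0.05,0,0],28],[[0,0,0],[0.05,0,0],28]]'|sed -n '2p;4p'
python3 -m inch '[[[0,0,0],[0.05,0,0],28],[[0,0,0],[0.05,0,0],28]]'|sed -n '2p;4p'
python3 -c "
from h import *
pose();sbutton()"
```

```text
tool_pos: [0.4889, -0.2226, -0.0239]
force: [-5.5, 4.2, -2.4]
tool_pos: [0.4896, -0.2229, -0.0239]
force: [-6.1, 5.4, -2.6]
t 11.67 tcp [ 0.4896 -0.2229 -0.0239] yaw x -0.4089 zaxis [ 0.051 -0.011 -0.999] dock mm [-46.6  -0.5] F [-6.1  5.4 -2.6] gap 0.0241 q [ 0.3   0.67  0.07  2.08 -0.15  0.34 -1.49]
sbutton 126 [ 0.5467 -0.2475  0.146 ] dock mm [15.5 -0.5] depth z 0.1471
```

```bash
python3 -m inch '[[[0,0,0],[0.05,0,0],28],[[0,0,0],[0.05,0,0],28]]'|sed -n '2p;4p'
python3 -m inch '[[[0,0,0],[0.05,0,0],28],[[0,0,0],[0.05,0,0],28]]'|sed -n '2p;4p'
python3 -c "
from h import *
pose();sbutton()"
```

```text
tool_pos: [0.4897, -0.2228, -0.024]
force: [-7.2, 6.1, -3.3]
tool_pos: [0.4898, -0.2227, -0.0242]
force: [-9.6, 7.0, -3.0]
t 12.05 tcp [ 0.4898 -0.2227 -0.0242] yaw x -0.4087 zaxis [ 0.048 -0.009 -0.999] dock mm [-46.5  -0.3] F [-9.6  7.  -3. ] gap 0.0238 q [ 0.3   0.68  0.07  2.07 -0.15  0.35 -1.49]
sbutton 125 [ 0.5464 -0.2471  0.146 ] dock mm [15.1 -0.2] depth z 0.1468
```

```bash
python3 -m inch '[[[0,0,0],[0.05,0,0],28],[[0,0,0],[0.05,0,0],28],[[0,0,0],[0.05,0,0],28]]'|sed -n '2p;4p'
python3 -m inch '[[[0,0,0],[0.05,0,0],28],[[0,0,0],[0.05,0,0],28],[[0,0,0],[0,0,0],28],[[0,0,0],[0,0,0],28]]'|sed -n '2p;4p'
python3 - <<'E'
from h import *
pose();sbutton()
E
```

```text
tool_pos: [0.4899, -0.2226, -0.0245]
force: [-11.4, 8.7, -1.8]
tool_pos: [0.4899, -0.2225, -0.0245]
force: [-12.7, 9.8, -0.2]
t 12.68 tcp [ 0.4899 -0.2225 -0.0245] yaw x -0.4087 zaxis [ 0.044 -0.007 -0.999] dock mm [-46.5  -0.1] F [-12.7   9.8  -0.2] gap 0.0241 q [ 0.3   0.68  0.07  2.07 -0.15  0.36 -1.49]
sbutton 124 [ 0.5463 -0.2466  0.146 ] dock mm [14.8  0.2] depth z 0.1469
```

```bash
python3 -m inch '[[[0,0,0],[-0.3,0,0],28],[[0,0,0],[-0.6,0,0],28],[[0,0,0],[-1,0,0],28],[[0,0,0],[-1,0,-0.3],28],[[0,-1.5,0],[0,0,-2],0],[[0,-1.5,0],[0,0,-2],0],[[0,0,0],[0,0,-3],0],[[0,0,0],[0,0,-3],0],[[0,0,0],[0,0,-3],0],[[0,0,0],[0,0,-3],0],[[0,0,0],[0,0,-3],0],[[0,0,0],[0,0,-1],0],[[0,0,0],[0,0,0],0]]' >/dev/null
python3 - <<'E'
from h import *
pose();button();sbutton()
def red(p,win):
    h=cv2.cvtColor(p,cv2.COLOR_RGB2HSV);m=cv2.inRange(h,(0,130,90),(8,255,255))|cv2.inRange(h,(172,130,90),(180,255,255))
    k=np.zeros_like(m);k[win[0]:win[1],win[2]:win[3]]=1;n,l,s,c=cv2.connectedComponentsWithStats(m*k)
    for i in range(1,n):
        if s[i,4]>6: 
            w=unproj("top",[c[i]],z=.06)[0];e=w[:2]-DO;a,b=np.cos(DT),np.sin(DT);print(s[i,4],c[i].round(1),(1000*np.array([a*e[0]+b*e[1],-b*e[0]+a*e[1]])).round(1))
print("before");red(cv2.imread("pics/top0.png")[:,:,::-1].copy(),(200,270,340,400))
print("now");red(get_image("top")[0],(200,270,340,400))
E
```

```text
t 13.82 tcp [ 0.4678 -0.2162  0.1818] yaw x -0.4091 zaxis [ 0.013  0.006 -1.   ] dock mm [-69.3  -3.1] F [ 0.4 -0.5 -0.5] gap -0.0001 q [ 0.24  0.36  0.16  1.9  -0.08  0.88 -1.54]
button 0 [nan nan nan] dock mm [nan nan]
sbutton 114 [ 0.546 -0.247  0.146] dock mm [14.7 -0.2] depth z 0.1472
before
23 [376.1 225.9] [ 55.6 -57. ]
31 [371.5 239.6] [ 26.9 -59.8]
nowh.py:35: RuntimeWarning: Mean of empty slice.
  v,u=np.nonzero(m);b=unproj("top",[(u.mean(),v.mean())],z=.148)[0];c,n=np.cos(DT),np.sin(DT);e=b[:2]-DO
  ret = ret.dtype.type(ret / rcount)
```

```bash
python3 -m inch '[[[0,0,0],[1,2,-0.5],0],[[0,0,0],[1,2,-0.5],0],[[0,0,0],[1,2,-0.5],0],[[0,0,0],[1,2,-0.5],0],[[0,0,0],[1,2,0],0],[[0,0,0],[1,2,0],0],[[0,0,0],[1,2,0],0],[[0,0,0],[1,2,0],0],[[0,0,0],[0,2,0],0],[[0,0,0],[0,0,0],0]]' >/dev/null
python3 - <<'E'
from h import *
pose();button();sbutton()
def red(p,win):
    h=cv2.cvtColor(p,cv2.COLOR_RGB2HSV);m=cv2.inRange(h,(0,130,90),(8,255,255))|cv2.inRange(h,(172,130,90),(180,255,255))
    k=np.zeros_like(m);k[win[0]:win[1],win[2]:win[3]]=1;n,l,s,c=cv2.connectedComponentsWithStats(m*k)
    for i in range(1,n):
        if s[i,4]>6: 
            w=unproj("top",[c[i]],z=.06)[0];e=w[:2]-DO;a,b=np.cos(DT),np.sin(DT);print(s[i,4],c[i].round(1),(1000*np.array([a*e[0]+b*e[1],-b*e[0]+a*e[1]])).round(1))
print("now");p,d=get_image("top");red(p,(200,270,340,400));cv2.imwrite("pics/top8.png",p[:,:,::-1])
E
```

```text
t 14.8 tcp [ 0.4644 -0.4164  0.1944] yaw x -0.4135 zaxis [ 0.001  0.008 -1.   ] dock mm [   7.  -188.1] F [ 0.2 -0.6 -0.2] gap 0.0 q [ 0.55  0.51  0.18  1.59 -0.11  1.05 -1.22]
button 108 [ 0.5466 -0.2479  0.148 ] dock mm [15.6 -0.9]
sbutton 111 [ 0.546  -0.2468  0.146 ] dock mm [14.7 -0.1] depth z 0.147
now
24 [376.1 226. ] [ 55.4 -57. ]
28 [371.5 239.8] [ 26.6 -60. ]
```

```bash
python3 -m inch '[[[0,0,0],[0.1,-2,0],0],[[0,0,0],[0.1,-2,0],0],[[0,0,0],[0.1,-2,0],0],[[0,0,0],[0.1,-2,0],0],[[0,0,0],[0.1,-2,0],0],[[0,0,0],[0.1,-2,0],0],[[0,0,0],[0.1,-2,0],0],[[0,0,0],[0,-2,0],0],[[0,0,0],[0,-2,0],0],[[0,0,0],[0,-0.7,0],0],[[0,0,0],[0,0,0],0]]' >/dev/null
python3 - <<'E'
from h import *
goto([.5462,-.2471,.13])
p,d=get_image("side");t,x=pose()
v,u=np.mgrid[120:240,240:400];P=unproj("side",np.c_[u.ravel(),v.ravel()],d[v,u].ravel());q=(P-t)@x
m=(abs(q[:,0])<.02)&(abs(q[:,1])<.025)&(P[:,2]>.16);q=q[m];o=np.argsort(-q[:,2]);print((q[o[:60:4]]*1000).round().astype(int).tolist())
E
```

```text
t 15.87 tcp [ 0.5492 -0.2399  0.1979] yaw x -0.4034 zaxis [ 0.005  0.01  -1.   ] dock mm [14.9  7.6] F [-0.2  0.6 -0.6] gap 0.0003 q [ 0.23  0.47  0.16  1.66 -0.1   1.02 -1.54]
tool-axis shift cm to [0.5462, -0.2471, 0.13] [0.   0.86 6.78]
t 15.92 tcp [ 0.5483 -0.242   0.198 ] yaw x -0.4058 zaxis [ 0.004  0.009 -1.   ] dock mm [14.9  5.2] F [-1.  -0.8 -0.2] gap 0.0001 q [ 0.24  0.47  0.17  1.66 -0.1   1.02 -1.54]
[[-6, -8, -29], [-8, -10, -34], [2, -15, -37], [5, -15, -37], [-3, -16, -41], [3, -16, -41], [6, -17, -43], [-11, -16, -71], [-12, -17, -75], [-12, -9, -76], [-12, -13, -77], [11, -18, -79], [10, -17, -80], [-5, -12, -80], [-5, -18, -81]]
```

```bash
python3 -m inch '[[[0,0,0],[0,0,1.5],0],[[0,0,0],[0,0,1.5],0],[[0,0,0],[0,0,1.5],0],[[0,0,0],[0,0,1],0],[[0,0,0],[0,0,0],0],[[0,0,0],[0,0,0],0]]' >/dev/null
python3 - <<'E'
from h import *
goto([.5462,-.2471,.118])
E
```

```text
t 16.42 tcp [ 0.5478 -0.2436  0.1431] yaw x -0.4095 zaxis [ 0.004  0.009 -1.   ] dock mm [15.   3.6] F [0.5 0.3 0.6] gap 0.0005 q [ 0.25  0.53  0.16  1.73 -0.11  0.9  -1.53]
tool-axis shift cm to [0.5462, -0.2471, 0.118] [-0.01  0.41  2.5 ]
```

```bash
python3 -m inch '[[[0,0,0],[0,0.4,0.7],0],[[0,0,0],[0,0,0.7],0],[[0,0,0],[0,0,0.3],0],[[0,0,0],[0,0,0],0]]' | sed -n '2p;4p'; python3 -m inch '[[[0,0,0],[0,0,0.3],0],[[0,0,0],[0,0,0.2],0],[[0,0,0],[0,0,0],0]]' | sed -n '2p;4p'
python3 - <<'E'
from h import *
pose();sbutton()
E
```

```text
tool_pos: [0.5464, -0.2461, 0.1254]
force: [0.0, 0.8, -0.2]
tool_pos: [0.5469, -0.246, 0.1209]
force: [-0.3, 0.2, -0.3]
t 17.0 tcp [ 0.5469 -0.246   0.1209] yaw x -0.4082 zaxis [ 0.004  0.009 -1.   ] dock mm [15.1  1. ] F [-0.3  0.2 -0.3] gap -0.0001 q [ 0.26  0.55  0.15  1.75 -0.12  0.85 -1.52]
sbutton 0 [nan nan nan] dock mm [nan nan] depth z nanh.py:40: RuntimeWarning: Mean of empty slice.
  v,u=np.nonzero(m);b=unproj("side",[(u.mean(),v.mean())],z=.146)[0];c,n=np.cos(DT),np.sin(DT);e=b[:2]-DO
  ret = ret.dtype.type(ret / rcount)
  return _methods._mean(a, axis=axis, dtype=dtype,
```

Step down in small increments, watching the force.

```bash
python3 -m inch '[[[0,0,0],[0,0,0.2],0],[[0,0,0],[0,0,0.2],0],[[0,0,0],[0,0,0],0]]' | sed -n '2p;4p'; python3 -m inch '[[[0,0,0],[0,0,0.2],0],[[0,0,0],[0,0,0],0]]' | sed -n '2p;4p';python3 -m inch '[[[0,0,0],[0,0,0.2],0],[[0,0,0],[0,0,0],0]]' | sed -n '2p;4p'
```

```text
tool_pos: [0.5472, -0.2462, 0.1171]
force: [-0.4, 0.5, 3.0]
tool_pos: [0.5472, -0.2462, 0.1152]
force: [1.3, 0.1, 3.6]
tool_pos: [0.5472, -0.2462, 0.1132]
force: [0.4, 0.6, 4.5]
```

```bash
python3 -m inch '[[[0,0,0],[0,0,0.15],0],[[0,0,0],[0,0,0],0]]' | sed -n '2p;4p';python3 -m inch '[[[0,0,0],[0,0,0.15],0],[[0,0,0],[0,0,0],0]]' | sed -n '2p;4p';python3 -m inch '[[[0,0,0],[0,0,0.1],0],[[0,0,0],[0,0,0],0],[[0,0,0],[0,0,0],0]]' | sed -n '2p;4p'
```

```text
tool_pos: [0.5473, -0.2463, 0.1129]
force: [-2.6, 1.4, 13.8]
tool_pos: [0.5478, -0.2465, 0.1127]
force: [-4.8, 3.0, 25.3]
tool_pos: [0.548, -0.2465, 0.1125]
force: [-6.3, 3.4, 34.4]
```

Bottomed out firmly. Release straight up and check.

```bash
python3 -m inch '[[[0,0,0],[0,0,-0.4],0],[[0,0,0],[0,0,-0.5],0],[[0,0,0],[0,0,-1],0],[[0,0,0],[0,0,-2],0],[[0,0,0],[0,0,-2],0],[[0,0,0],[0,0,-2],0],[[0,0,0],[0,2,0],0],[[0,0,0],[1,2,0],0],[[0,0,0],[1,2,0],0],[[0,0,0],[0,2,0],0],[[0,0,0],[0,2,0],0],[[0,0,0],[0,2,0],0],[[0,0,0],[0,2,0],0],[[0,0,0],[0,2,0],0],[[0,0,0],[0,2,0],0],[[0,0,0],[0,0,0],0],[[0,0,0],[0,0,0],0],[[0,0,0],[0,0,0],0]]' >/dev/null
python3 - <<'E'
from h import *
pose();button();sbutton()
p,d=get_image("top");h=cv2.cvtColor(p,cv2.COLOR_RGB2HSV);m=cv2.inRange(h,(0,130,90),(8,255,255))|cv2.inRange(h,(172,130,90),(180,255,255));m[:200]=0;m[270:]=0;m[:,:340]=0;m[:,400:]=0
print(cv2.connectedComponentsWithStats(m)[3].round(1).tolist())
E
```

```text
t 19.72 tcp [ 0.4937 -0.419   0.1862] yaw x -0.408 zaxis [ 0.004  0.01  -1.   ] dock mm [  35.  -178.9] F [0.1 0.  0.5] gap -0.0005 q [ 0.53  0.55  0.17  1.54 -0.12  1.06 -1.24]
button 108 [ 0.5466 -0.2479  0.148 ] dock mm [15.6 -0.9]
sbutton 113 [ 0.5461 -0.2468  0.146 ] dock mm [14.7 -0. ] depth z 0.1467
[[319.5, 239.5], [376.1, 225.9], [371.5, 239.8]]
```

```bash
python3 -c "
from rig import manip
print(manip.sign_off())"
```

```text
the job is handed in; nothing more can be done
None
```

I handed the job in after 19.7 s of robot time. By my measurements the pack is docked against the end stops with the latch out; I pressed the green button until it bottomed out, and it came back up. The sign-off returned no verdict.

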